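# Flip the hex key and nip up the broom-pole clamp

### The job

The clamp screw of the broom-pole holder was only run down finger-tight and the hex key still sticks in it by its long arm. Pull the key out, flip it so that its short arm sits fully home in the screw, and lever the long arm round to tighten the stiff screw clockwise until it comes solid against its stop; nip it up there for a moment with about 1.1 newton metres (some 10 N at the yellow sleeve), without ramming or straining it. Leave the key sitting in the screw, let go, and leave the other things on the shelf alone.

Things in the scene. Friction and masses are not known exactly. Their poses are not given: they have to be found in the camera images.
- clamp: Fixed broom-pole clamp: steel flange 120 x 100 x 8 mm on the shelf, upright pole stub (28 mm across, black cap, top at 198 mm, 36 mm along +x from the origin), blue split casting at 136 to 184 mm height. Origin on the shelf below the screw axis, z up. The screw lies along y at x = 0, 160 mm up; its barrel head, 30 mm across, stands out of the casting from y = 20 to y = 60 mm.
- socket_mouth (a point): Middle of the mouth of the screw's hexagon socket, at (0, 60, 160) mm in the clamp frame. The socket opens to the clamp's +y, is 32 mm deep and takes the 12 mm key every 60 degrees, with 0.6 mm clearance per side and 0.2 rad of turning play either way. At joint value q the short arm fits (mid-play) when the key's x axis points along the clamp's -x, turned down by q, its y along the clamp's -y.
- socket_floor (a point): Middle of the socket's floor, 32 mm behind the mouth along the clamp's -y.
- screw (a joint): Turn of the screw, rad; grows when tightened, clockwise looking into the socket (along the clamp's -y): a lever along the clamp's -x goes down. Starts within 0.06 of 0, solid at its stop at 0.55. Stiff: 0.6 N m to turn; stays where left. The key springs a little in it and slips round above about 1.4 N m. A red line on the barrel points straight up when home.
- key: Loose L-shaped hex key, dark steel, 12 mm across flats, 170 to 260 g. Origin at the bend, where the arm axes meet. Long arm along +x, 170 mm, flats to +y and -y, with a yellow 16 mm square sleeve from 85 to 130 mm. Short arm along +y, 60 mm. Tips taper over 4 mm. Starts level, long arm on the rest and 31 mm deep in the socket, short arm along the clamp's +x; slides straight out.
- short_tip (a point): Middle of the end of the key's short arm. It bottoms on the socket floor when the short arm is fully home.
- long_tip (a point): Middle of the end of the key's long arm. The key's centre of mass lies about 63 mm from the bend along the long arm.
- dustpan: Bystander: grey plastic dustpan, 200 x 210 mm, 57 mm high, handle along its +x. Origin under the pan's middle.
- brush: Bystander: green hand brush, about 270 x 56 mm, 58 mm high, bristles down, handle along its +x. Origin under the bristle block.
- spray: Bystander: red closed bottle with cap, 68 mm across, 200 mm high. Origin at the middle of its underside.
- squeegee: Bystander: steel squeegee head, 250 mm along its y, 27 mm high, with a short socket tube to +x. Origin under the bar's middle.
- key_rest (a point): The parked key's axis point over a small fixed V-shaped rest, (0, 175, 160) mm in the clamp frame: a thin steel post, about 20 mm wide at its open top and 10 mm along y, that carries the long arm at the start, about 24 mm from the bend. A 20 mm wide, 6 mm high foot strip joins it to the flange along the shelf.
Not all that is in view belongs to the job. Of the things like the key, leave any that is green; of the rest the larger one is meant.

How it is judged:
By the outcome, as a careful person would: the job done as asked, in the order asked, and still so for the second after the job is handed in, with the robot touching nothing.
It also fails if it takes over 70 s, if anything falls off the work surface, if the arm or the gripper's body presses on something with over 40 N, if the wrist force passes 120 N, or if a joint passes its speed limit or range.

### The arm

A 7-joint arm with a two-finger parallel gripper is mounted at the origin on the work surface. World frame = base frame: x ahead of the robot, y to its left, z up, the work surface at z = 0. Lengths are in m, angles in rad, forces in N, time in s.
With the tool pointing down it reaches from about 0.35 to 0.9 m from the base axis. Payload 7.2 kg.
Tool frame: the origin (TCP) lies at the very end of the fingers, on their centre line; the grasp point (between the pads) lies 19 mm behind it; z points along the fingers, y is the line along which they close (so a half turn about z gives the same grasp; the last joint's range is limited). The gripper opens to 85 mm and grips with 20 to 120 N. Pads are 22 mm wide; open, the fingers measure 114 mm over their backs; the gripper's body (76 mm by 85 mm) begins 54 mm behind the grasp point. The pads swing forward as they close: fully open they stand 13 mm farther back than shut.
Start: joints at [1.052, 0.411, -0.013, 1.596, 0.006, 1.134, -0.082], TCP at [0.272, -0.563, 0.231] pointing down, gripper open.
Joint ranges: [-2.95, 2.95], [-0.29, 1.99], [-1.47, 1.44], [0.14, 2.54], [-1.03, 4.17], [0.13, 1.85], [-2.86, 2.86]. Speed limits (rad/s): [2.39, 2.39, 3.01, 3.01, 3.14, 3.14, 3.14].

### API

Orientations are given as a 3x3 rotation matrix whose columns are the frame's x, y, z axes.
In Python, from cell import monitor, read_camera, order gives the robot as it stands. The module is installed in compiled form; this text tells all that it offers.
- The arm moves only by the tool carry_out, never from a script. Its argument "motion" is a list of rows, each an object with "jaw": the finger opening in mm, from 0 to 85.4; "travel": the shift along the tool's x, y, z in units of 30 mm (1.0 is 30 mm), a list of three; "dr": the turn, a rotation vector about the tool's x, y, z in rad, a list of three. In form: [{"jaw": jaw, "travel": [tx, ty, tz], "dr": [wx, wy, wz]}, ...]. A call has 1 to 8 rows; each row is the pose to reach, as a shift and turn from the pose commanded when the call began, along the tool's axes at that moment; what a row does not reach only later rows make up. A row lasts 1/12 s, in which the tool goes at most 41.7 mm and 7.16 degrees, less where a joint would pass 70% of its speed; a pose out of reach is approached as far as the arm can. A call with a gripper value outside its range is refused whole. The fingers move at their own pace and stop on an object; "newtons" is the grip in N (left out, the last holds). Time passes only in rows, so rows that repeat a pose let the fingers close. It gives the time, the measured TCP pose, the force, the opening and the grip force at its end, in the units of the state.
- monitor.read_state(): the state, without advancing time (a new reading comes with each control period).
- read_camera(name): name is "scene" or "top" or "wrist"; returns a dict with "image" (420x560x3 uint8, red, green, blue), "depth" (420x560 float32, m along the optical axis (not along the pixel's ray), 0 where there is no reading), "camera_matrix" (3x3 intrinsics, pixels), "R" (3x3) and "t" (3): a world point X has camera coordinates R X + t. Camera axes: x right, y down, z forward; pixel columns grow to the right and rows downward; lengths in m; the calibration is good to about 2 mm. The wrist camera is an equidistant fisheye: a pixel r from the principal point sees the ray r / f radians off the axis. A picture is of the moment at which its call begins.
- order.sign_off(): hands the job in; it is judged then, once.
The state is a dict: "t": time; "q": joint angles; "joint_vel": joint speeds; "tau": joint torques, N m; "position": TCP position; "tcp_rot": TCP orientation; "force": force on the tool from outside, world axes, zero at the start; "ft_torque": the same for the moment, N m; "gripper_width": opening from 0.0 (shut) to 1.0 (fully open); "finger_force": force on a finger pad.
Only numpy, scipy, OpenCV 4.12 (cv2) and the standard library are available. Lean on these libraries where they do the work, as an engineer would, in place of code of your own. Each camera call takes 0.05 s, during which the arm holds its last target. There are 200 camera calls.

## Working session

There is one attempt and no reset: what is moved stays moved. The work goes in short steps, Python scripts to look and compute and a tool call to move; the robot and the scene stay as the last step left them, time stands still between calls to the robot, and variables do not carry over. Pictures are saved under pics/ and viewed, at most 13 in all, crops included, and the job is handed in when it is done.

Besides the shell and the picture viewer there is one more tool, called after "Call:" as name(argument=value, ...), one argument or row to a line, values as JSON. carry_out: Moves the arm, as the interface text tells. Its arguments: {"type":"object","properties":{"motion":{"type":"array"},"newtons":{"type":"number"}},"required":["motion"]}

```bash
mkdir -p pics; python3 - <<'E'
from cell import monitor, read_camera
import cv2,numpy as np
s=monitor.read_state(); print({k:np.round(v,3).tolist() for k,v in s.items()})
for n in("scene","top"):
    c=read_camera(n); cv2.imwrite(f"pics/{n}0.png",c["image"][:,:,::-1]); np.savez(f"{n}0.npz",**c)
    print(n,c["camera_matrix"].tolist(),np.round(c["R"],3).tolist(),c["t"])
E
```

```text
{'t': 0.0, 'q': [1.052, 0.412, -0.013, 1.597, 0.006, 1.134, -0.082], 'joint_vel': [-0.0, -0.001, -0.0, -0.0, -0.001, 0.0, 0.001], 'tau': [-0.001, -60.062, 0.682, -29.94, 0.014, 0.011, 0.0], 'position': [0.272, -0.562, 0.23], 'tcp_rot': [[0.9, 0.436, -0.001], [0.436, -0.9, 0.001], [-0.0, -0.002, -1.0]], 'force': [-0.432, -0.191, 0.476], 'ft_torque': [-0.02, 0.002, -0.024], 'finger_force': 0.0, 'gripper_width': 0.998}
scene [[484.4565077266521, 0.0, 277.97613501440276], [0.0, 484.4565077266521, 207.42679804116318], [0.0, 0.0, 1.0]] [[-0.808, 0.59, 0.008], [0.48, 0.664, -0.573], [-0.343, -0.459, -0.82]] [ 0.44276769 -0.19937698  1.45974468]
top [[522.8264624236332, 0.0, 275.42525318529914], [0.0, 522.8264624236332, 205.55274402069696], [0.0, 0.0, 1.0]] [[0.021, -1.0, 0.009], [-0.996, -0.021, -0.087], [0.087, -0.007, -0.996]] [-0.02475288  0.56368424  1.66988943]
```

View pics/scene0.png

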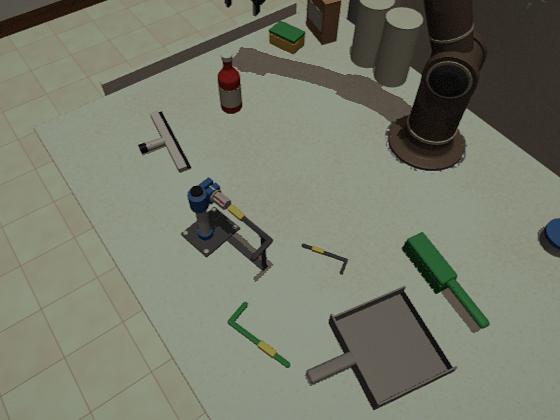

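View pics/top0.png

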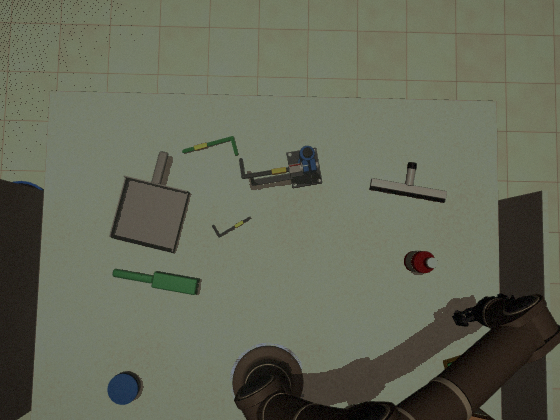

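The scene view shows the blue clamp at (205,195) with the dark key: sleeve at (237,212), bend at (268,240). There is a small decoy at (325,255) and a green key at (255,340). In the top view the key's bend is at (243,178), its sleeve at (280,170) and its short arm runs up to (240,160).

```bash
cat > h.py <<'E'
import numpy as np,cv2
def cloud(c):
    K,R,t=c["camera_matrix"],c["R"],c["t"]; d=c["depth"]
    v,u=np.mgrid[:d.shape[0],:d.shape[1]]
    P=np.stack([(u-K[0,2])/K[0,0]*d,(v-K[1,2])/K[1,1]*d,d],-1)
    return (P-t)@R
def ray(c,u,v,z):
    K,R,t=c["camera_matrix"],c["R"],c["t"]
    d=np.array([(u-K[0,2])/K[0,0],(v-K[1,2])/K[1,1],1])@R; C=-t@R
    return C+d*(z-C[2])/d[2]
E
python3 - <<'E'
from h import *
for n,box in(("top",(140,195,225,330)),("scene",(170,285,180,285))):
    c=dict(np.load(f"{n}0.npz")); P=cloud(c); im=c["image"]; hsv=cv2.cvtColor(im,cv2.COLOR_RGB2HSV)
    b=np.zeros(im.shape[:2],bool); r0,r1,c0,c1=box; b[r0:r1,c0:c1]=1
    z=P[...,2]
    y=b&(abs(hsv[...,0].astype(int)-25)<8)&(hsv[...,1]>120)&(hsv[...,2]>70)&(z>.12)
    v,u=np.nonzero(y); print(n,"yellow",len(u),u.mean(),v.mean(),ray(c,u.mean(),v.mean(),.168),P[y].mean(0))
    k=b&(z>.14)&(z<.175)&(hsv[...,2]<90)&(hsv[...,1]<110)
    p=P[k]; print(len(p),p.min(0),p.max(0))
    bl=b&(abs(hsv[...,0].astype(int)-110)<12)&(hsv[...,1]>120)&(z>.1); print("blue",P[bl].mean(0),np.percentile(P[bl],[2,98],axis=0))
    if n=="top":
        # long-arm pixels: cols 245..288 ; fit line; short-arm
        q=P[k|y]; q=q[(q[:,2]>.14)]
        np.set_printoptions(precision=4,suppress=True)
        for lo in np.arange(q[:,1].min(),q[:,1].max(),.01):
            m=(q[:,1]>=lo)&(q[:,1]<lo+.01)
            if m.any(): print(lo.round(3),m.sum(),q[m].mean(0),q[m,0].min(),q[m,0].max())
        cv2.imwrite("pics/crop.png",cv2.resize(im[135:200,220:335,::-1],None,fx=6,fy=6))
E
```

```text
top yellow 72 278.375 170.18055555555554 [ 0.6576818  -0.01841279  0.168     ] [ 0.65437159 -0.0183387   0.189788  ]
310 [ 0.63211066 -0.13741468  0.14183699] [0.71430988 0.10089494 0.17455125]
blue [ 0.68310936 -0.10453534  0.19566569] [[ 0.65828168 -0.1260699   0.17560673]
 [ 0.72017044 -0.0811655   0.18912768]]
-0.137 9 [ 0.672  -0.1328  0.1646] 0.6603271640287022 0.6876280753600922
-0.127 5 [ 0.659  -0.1219  0.1582] 0.6583274118433365 0.6596334855462359
-0.117 16 [ 0.6726 -0.112   0.1616] 0.658056772962364 0.6877941859038005
-0.107 6 [ 0.6606 -0.1028  0.1615] 0.6538845400565707 0.6885060243681913
-0.097 7 [ 0.655  -0.0924  0.1605] 0.6539108074121359 0.6569713028147034
-0.087 19 [ 0.6852 -0.0824  0.161 ] 0.6551956911038253 0.7143098766939632
-0.077 7 [ 0.6648 -0.0735  0.1669] 0.6529505279480515 0.6807701987065078
-0.067 5 [ 0.6578 -0.061   0.1651] 0.6518638270888707 0.6771170266717602
-0.057 8 [ 0.6623 -0.052   0.1661] 0.6518893652875529 0.6777620680946664
-0.047 17 [ 0.6622 -0.0426  0.1652] 0.6547854972575057 0.6692612587493627
-0.037 16 [ 0.6599 -0.032   0.1676] 0.65168994985131
[... 487 characters left out ...]
6399525948528864 0.6517292893286175
0.043 14 [0.6447 0.0479 0.1653] 0.6392808227046645 0.6515523800444084
0.053 15 [0.6414 0.0574 0.1658] 0.6338640579934717 0.6482558657066735
0.063 21 [0.6406 0.0669 0.1646] 0.6335066686885298 0.6484301594197008
0.073 14 [0.6388 0.078  0.1657] 0.6322113443318303 0.6447318133800766
0.083 47 [0.6558 0.0882 0.1611] 0.6321106588974199 0.6919666576066306
0.093 36 [0.6725 0.0959 0.157 ] 0.6356815229424946 0.695126095314221
scene yellow 115 235.16521739130434 211.45217391304348 [ 0.6585 -0.0168  0.168 ] [ 0.663  -0.0082  0.182 ]
486 [ 0.6315 -0.1141  0.1402] [0.7315 0.1028 0.1748]
blue [ 0.6998 -0.0902  0.1777] [[ 0.6584 -0.1234  0.1418]
 [ 0.7303 -0.0789  0.1866]]
```

View pics/crop.png

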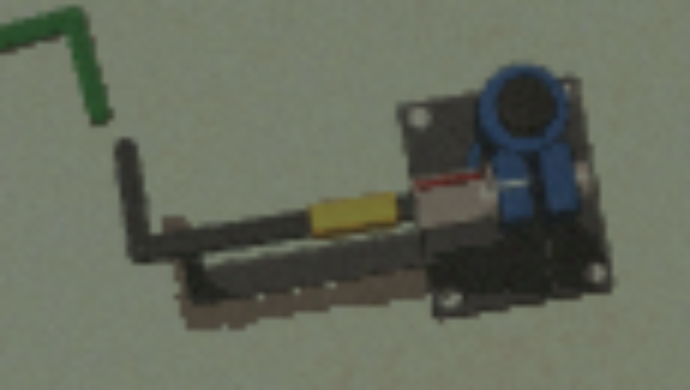

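The crop shows the sleeve around crop (353,213), the bend around (140,247) and the barrel with its red line around (450,183). The clamp yaw is about 0.19 rad, and the sleeve centre is at about (0.658,-0.018,0.16). I'll move above it.

Call:
carry_out(
  motion=[
    {"jaw": 50,"travel": [0,0,-1.4],"dr": [0,0,0]},
    {"jaw": 50,"travel": [0,0,-2.8],"dr": [0,0,0]},
    {"jaw": 50,"travel": [1.2,-0.6,-3.3],"dr": [0,0,-0.1]},
    {"jaw": 50,"travel": [19.5,-10.7,-3.3],"dr": [0,0,-1.31]},
    {"jaw": 50,"travel": [19.5,-10.7,-3.3],"dr": [0,0,-1.31]},
    {"jaw": 50,"travel": [19.5,-10.7,-3.3],"dr": [0,0,-1.31]},
    {"jaw": 50,"travel": [19.5,-10.7,-3.3],"dr": [0,0,-1.31]},
    {"jaw": 50,"travel": [19.5,-10.7,-3.3],"dr": [0,0,-1.31]},
  ],
)

```text
t: 0.77
position: [0.4169, -0.3598, 0.3298]
tcp_rot: [[0.379, 0.925, -0.0], [0.925, -0.379, -0.0], [-0.0, -0.0, -1.0]]
force: [1.2, -1.6, -0.1]
gripper_width: 0.588
finger_force: 0.0
```

```bash
cat > st.py <<'E'
import sys,numpy as np
from cell import monitor
np.set_printoptions(precision=4,suppress=True)
TH=.19
def togo(p,s=None):
    "tool-axis shift in 30 mm units to bring TCP to world p"
    s=s or monitor.read_state(); return (np.array(p)-s["position"])@np.array(s["tcp_rot"])/.03
def turn(Rt,s=None):
    from scipy.spatial.transform import Rotation as Q
    s=s or monitor.read_state(); return Q.from_matrix(np.array(s["tcp_rot"]).T@Rt).as_rotvec()
def down(a):  # tool pointing down, tool y at world angle a
    y=np.array([np.cos(a),np.sin(a),0]); z=np.array([0,0,-1.]); return np.stack([np.cross(y,z),y,z],1)
def show():
    s=monitor.read_state()
    for k in("t","q","position","tcp_rot","force","ft_torque","gripper_width","finger_force"): print(k,np.round(s[k],4).tolist())
E
python3 -c "
from st import *
show(); print(togo([.658,-.018,.3]),turn(down(.19)))"
```

```text
t 0.7667
q [0.8247, 0.229, -0.2454, 1.6228, 0.0575, 1.2972, 0.181]
position [0.4169, -0.3598, 0.3298]
tcp_rot [[0.3792, 0.9253, -0.0003], [0.9253, -0.3792, -0.0], [-0.0001, -0.0003, -1.0]]
force [1.1658, -1.6072, -0.0749]
ft_torque [-0.0224, -0.0305, -0.0215]
gripper_width 0.5884
finger_force 0.0
[13.5913  3.1164  0.9901] [-0.0003  0.0001 -0.579 ]
```

Call:
carry_out(
  motion=[
    {"jaw": 50,"travel": [13.6,3.1,1],"dr": [0,0,-0.58]},
    {"jaw": 50,"travel": [13.6,3.1,1],"dr": [0,0,-0.58]},
    {"jaw": 50,"travel": [13.6,3.1,1],"dr": [0,0,-0.58]},
    {"jaw": 50,"travel": [13.6,3.1,1],"dr": [0,0,-0.58]},
    {"jaw": 50,"travel": [13.6,3.1,1],"dr": [0,0,-0.58]},
    {"jaw": 50,"travel": [13.6,3.1,1],"dr": [0,0,-0.58]},
    {"jaw": 50,"travel": [13.6,3.1,1],"dr": [0,0,-0.58]},
    {"jaw": 50,"travel": [13.6,3.1,1],"dr": [0,0,-0.58]},
  ],
)

```text
t: 1.43
position: [0.6099, -0.0894, 0.3056]
tcp_rot: [[-0.183, 0.983, -0.001], [0.983, 0.183, -0.0], [-0.0, -0.001, -1.0]]
force: [0.9, -1.1, 0.4]
gripper_width: 0.581
finger_force: 0.0
```

Call:
carry_out(
  motion=[
    {"jaw": 50,"travel": [3.9,0.5,0],"dr": [0,0,0]},
    {"jaw": 50,"travel": [3.9,0.5,0],"dr": [0,0,0]},
    {"jaw": 50,"travel": [3.9,0.5,0],"dr": [0,0,0]},
  ],
)

```text
t: 1.68
position: [0.6019, 0.0304, 0.3053]
tcp_rot: [[-0.186, 0.983, -0.001], [0.983, 0.186, 0.001], [0.002, -0.001, -1.0]]
force: [-0.2, 0.7, -0.1]
gripper_width: 0.585
finger_force: 0.0
```

```bash
python3 -c "
from st import *
from h import *
from cell import read_camera
show(); print(togo([.658,-.018,.3]),turn(down(.19)))
c=read_camera('wrist'); cv2.imwrite('pics/w1.png',c['image'][:,:,::-1]); np.savez('w1.npz',**c); print(c['camera_matrix'],c['R'],c['t'])"
```

```text
t 1.6833
q [0.2469, 0.3706, -0.5137, 1.5228, 0.1842, 1.2981, -0.1006]
position [0.6019, 0.0304, 0.3053]
tcp_rot [[-0.1859, 0.9826, -0.0015], [0.9826, 0.1859, 0.0013], [0.0015, -0.0012, -1.0]]
force [-0.1926, 0.7424, -0.0568]
ft_torque [0.0325, -0.0371, -0.0396]
gripper_width 0.5848
finger_force 0.0
[-1.9315  1.5372  0.1709] [-0.0012 -0.0015 -0.003 ]
[[325.1923   0.     277.0155]
 [  0.     325.1923 211.8287]
 [  0.       0.       1.    ]] [[ 0.9826  0.186  -0.0007]
 [ 0.177  -0.9343  0.3093]
 [ 0.0569 -0.304  -0.951 ]] [-0.5973 -0.1408  0.4264]
```

View pics/w1.png

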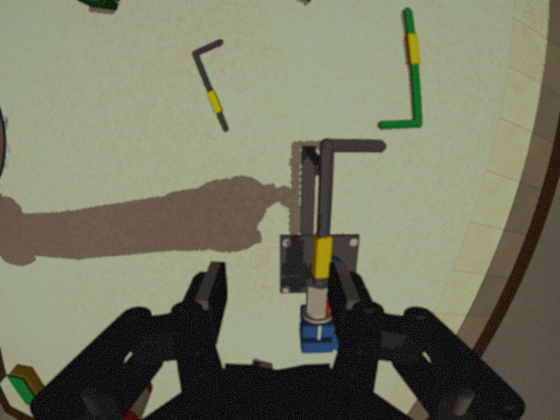

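The wrist view shows the key's bend at (327,146), its short tip at (382,146), and the sleeve from (322,237) to (322,277). I'll cast those fisheye rays onto the key's height.

```bash
cat >> h.py <<'E'
def fray(c,u,v,z):
    K,R,t=c["camera_matrix"],c["R"],c["t"]; x,y=u-K[0,2],v-K[1,2]; r=np.hypot(x,y); a=r/K[0,0]
    d=np.array([x/r*np.sin(a),y/r*np.sin(a),np.cos(a)])@R; C=-t@R
    return C+d*(z-C[2])/d[2]
E
python3 -c "
from st import *
from h import *
c=dict(np.load('w1.npz')); im=c['image']; h=cv2.cvtColor(im,cv2.COLOR_RGB2HSV)
m=(abs(h[...,0].astype(int)-24)<7)&(h[...,1]>150)&(h[...,2]>100); m[:225]=0; m[290:]=0; m[:,:300]=0; m[:,345:]=0
v,u=np.nonzero(m); print(len(u),u.min(),u.max(),v.min(),v.max())
P=np.array([fray(c,a,b,.168) for a,b in zip(u,v)]); print('sleeve',P.mean(0))
cc,ev=np.linalg.eigh(np.cov(P[:,:2].T)); print(ev[:,1])
for p in ((327,146),(382,146),(324,200),(326,160)): print(fray(c,*p,.166))
s=P.mean(0); print(togo([s[0],s[1],.141]))
"
```

```text
643 314 332 236 278
sleeve [ 0.6559 -0.0171  0.168 ]
[-0.1509  0.9885]
[0.6361 0.0865 0.166 ]
[0.6855 0.0975 0.166 ]
[0.6443 0.0379 0.166 ]
[0.6379 0.0741 0.166 ]
[-2.2246  1.4394  5.4837]
```

Call:
carry_out(
  motion=[
    {"jaw": 50,"travel": [-1.2,0.8,0],"dr": [0,0,0]},
    {"jaw": 50,"travel": [-2.2,1.46,1.0],"dr": [0,0,0]},
    {"jaw": 50,"travel": [-2.2,1.46,2.2],"dr": [0,0,0]},
    {"jaw": 50,"travel": [-2.2,1.46,3.3],"dr": [0,0,0]},
    {"jaw": 50,"travel": [-2.2,1.46,4.4],"dr": [0,0,0]},
    {"jaw": 50,"travel": [-2.2,1.46,5.4],"dr": [0,0,0]},
    {"jaw": 50,"travel": [-2.2,1.46,5.4],"dr": [0,0,0]},
    {"jaw": 50,"travel": [-2.2,1.46,5.4],"dr": [0,0,0]},
  ],
)

```text
t: 2.4
position: [0.6565, -0.0304, 0.1427]
tcp_rot: [[-0.184, 0.983, -0.004], [0.983, 0.184, 0.0], [0.001, -0.004, -1.0]]
force: [1.0, 0.4, 0.7]
gripper_width: 0.584
finger_force: 0.0
```

```bash
python3 -c "
from st import *
from h import *
from cell import read_camera
show(); print(togo([.6565,-.0173,.141]))
c=read_camera('wrist'); cv2.imwrite('pics/w2.png',c['image'][:,:,::-1]); np.savez('w2.npz',**c)"
```

```text
t 2.4
q [0.2758, 0.5911, -0.4488, 1.5767, 0.283, 1.0429, -0.0661]
position [0.6565, -0.0304, 0.1427]
tcp_rot [[-0.1839, 0.9829, -0.004], [0.9829, 0.1839, 0.0002], [0.0009, -0.0039, -1.0]]
force [1.0, 0.4298, 0.6537]
ft_torque [-0.0057, 0.0194, 0.0406]
gripper_width 0.5842
finger_force 0.0
[0.4284 0.079  0.0553]
```

View pics/w2.png

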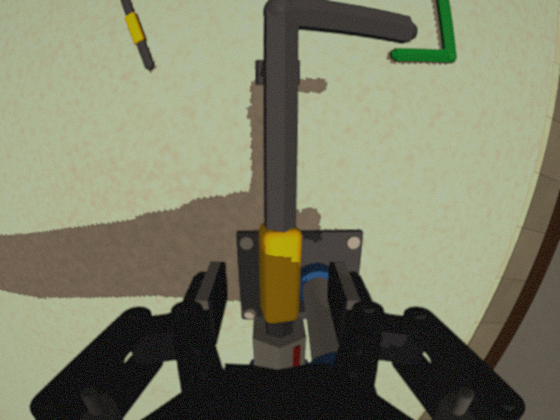

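The fingers straddle the sleeve (x 260–300, fingers at 210 and 345), about 12 mm too near the barrel. I'll shift and close.

Call:
carry_out(
  motion=[
    {"jaw": 50,"travel": [0.42,0.08,0.05],"dr": [0,0,0]},
    {"jaw": 50,"travel": [0.42,0.08,0.05],"dr": [0,0,0]},
    {"jaw": 30,"travel": [0.42,0.08,0.05],"dr": [0,0,0]},
    {"jaw": 20,"travel": [0.42,0.08,0.05],"dr": [0,0,0]},
    {"jaw": 0,"travel": [0.42,0.08,0.05],"dr": [0,0,0]},
    {"jaw": 0,"travel": [0.42,0.08,0.05],"dr": [0,0,0]},
    {"jaw": 0,"travel": [0.42,0.08,0.05],"dr": [0,0,0]},
    {"jaw": 0,"travel": [0.42,0.08,0.05],"dr": [0,0,0]},
  ],
  newtons=60,
)

```text
t: 3.12
position: [0.6565, -0.0173, 0.143]
tcp_rot: [[-0.183, 0.983, -0.002], [0.983, 0.183, -0.0], [0.0, -0.002, -1.0]]
force: [-5.8, 1.5, 4.2]
gripper_width: 0.175
finger_force: 58.2
```

```bash
python3 -c "
from st import *
show()"
```

```text
t 3.1167
q [0.2572, 0.5892, -0.4504, 1.5794, 0.284, 1.0408, -0.0877]
position [0.6565, -0.0173, 0.143]
tcp_rot [[-0.1833, 0.9831, -0.0023], [0.9831, 0.1833, -0.0001], [0.0003, -0.0023, -1.0]]
force [-5.7572, 1.5045, 4.2179]
ft_torque [0.301, 1.3683, -0.2309]
gripper_width 0.1751
finger_force 58.2126
```

Call:
carry_out(
  motion=[
    {"jaw": 0,"travel": [0.2,-0.05,-0.02],"dr": [0,0,0]},
    {"jaw": 0,"travel": [0.5,-0.05,-0.02],"dr": [0,0,0]},
    {"jaw": 0,"travel": [0.85,-0.05,-0.02],"dr": [0,0,0]},
    {"jaw": 0,"travel": [1.2,-0.05,-0.02],"dr": [0,0,0]},
    {"jaw": 0,"travel": [1.5,-0.05,-0.02],"dr": [0,0,0]},
    {"jaw": 0,"travel": [1.75,-0.05,-0.02],"dr": [0,0,0]},
    {"jaw": 0,"travel": [1.75,-0.05,-0.02],"dr": [0,0,0]},
    {"jaw": 0,"travel": [1.75,-0.05,-0.02],"dr": [0,0,0]},
  ],
)

```text
t: 3.78
position: [0.6463, 0.0361, 0.1433]
tcp_rot: [[-0.186, 0.983, -0.0], [0.983, 0.186, 0.001], [0.001, 0.0, -1.0]]
force: [-1.5, 0.4, 1.0]
gripper_width: 0.179
finger_force: 58.5
```

```bash
python3 -c "
from st import *
from h import *
from cell import read_camera
show()
c=read_camera('wrist'); cv2.imwrite('pics/w3.png',c['image'][:,:,::-1]); np.savez('w3.npz',**c)"
```

```text
t 3.7833
q [0.1861, 0.5746, -0.4604, 1.6062, 0.2844, 1.028, -0.1711]
position [0.6463, 0.0361, 0.1433]
tcp_rot [[-0.186, 0.9825, -0.0001], [0.9825, 0.186, 0.0013], [0.0013, 0.0001, -1.0]]
force [-1.4631, 0.4158, 0.9835]
ft_torque [0.3886, 0.4457, 0.0032]
gripper_width 0.1785
finger_force 58.497
```

View pics/w3.png

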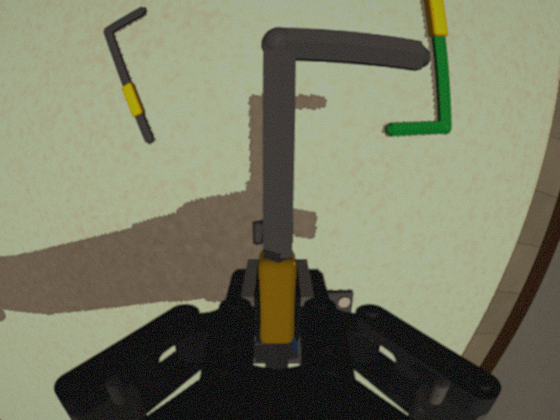

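The key is clear of the socket and still straight in the pads: bend at (278,43), short tip at (422,55), sleeve from v=257 to 342. Next I'll measure the TCP-to-bend distance.

```bash
python3 -c "
from st import *
from h import *
c=dict(np.load('w3.npz')); im=c['image']; h=cv2.cvtColor(im,cv2.COLOR_RGB2HSV)
T=np.array([.6463,.0361,0]); X=np.array([-.186,.9825,0]); Y=np.array([.9825,.186,0])
f=lambda u,v,z:(lambda d:(d@X*1e3,d@Y*1e3))(fray(c,u,v,z)-T)
g=im.astype(int).sum(2)
for u in (310,340,370,400):
    col=np.nonzero((g[10:100,u]<270))[0]+10; print('short u',u,col.min(),col.max(),f(u,(col.min()+col.max())/2,.160))
for v in (90,130,170,210,245):
    r=np.nonzero(g[v,262:300]<270)[0]+262; print('long v',v,r.min(),r.max(),f((r.min()+r.max())/2,v,.160))
y=(abs(h[...,0].astype(int)-22)<8)&(h[...,1]>150)&(h[...,2]>80); y[:240]=0;y[:,:255]=0;y[:,305:]=0
v,u=np.nonzero(y); print('yellow',v.min(),v.max(),u.min(),u.max(),f(278,v.min(),.168),f(278,v.max(),.168))
print(f(430,56,.16))
"
```

```text
short u 310 29 60 (np.float64(105.93886973647511), np.float64(12.996924110322382))
short u 340 31 62 (np.float64(105.7153572848632), np.float64(24.643398863245796))
short u 370 34 64 (np.float64(105.66001079325532), np.float64(36.69991924798778))
short u 400 38 68 (np.float64(105.3639107198348), np.float64(49.39621950073611))
long v 90 264 294 (np.float64(87.66881816985811), np.float64(1.179740952928381))
long v 130 262 293 (np.float64(72.07602558179246), np.float64(0.6113338976611259))
long v 170 262 292 (np.float64(56.238474464376566), np.float64(0.4188075973332092))
long v 210 262 293 (np.float64(39.64620581727457), np.float64(0.6235694154071615))
long v 245 262 290 (np.float64(24.03434633422374), np.float64(-0.005427952605572291))
yellow 255 343 259 295 (np.float64(23.151633667576633), np.float64(0.8177208066603512)) (np.float64(-23.545088240775158), np.float64(0.8863723170760274))
(np.float64(105.90213599549853), np.float64(63.020046067176786))
```

Call:
carry_out(
  motion=[
    {"jaw": 0,"travel": [0.1,0,-1.2],"dr": [0,0,0]},
    {"jaw": 0,"travel": [0.1,0,-2.3],"dr": [0,0,0]},
    {"jaw": 0,"travel": [0,-0.5,-2.3],"dr": [0,0,0.12]},
    {"jaw": 0,"travel": [-0.1,-1.0,-2.3],"dr": [0,0,0.24]},
    {"jaw": 0,"travel": [-0.2,-1.5,-2.3],"dr": [0,0,0.36]},
    {"jaw": 0,"travel": [-0.3,-2.0,-2.3],"dr": [0,0,0.48]},
    {"jaw": 0,"travel": [-0.4,-2.5,-2.3],"dr": [0,0,0.6]},
    {"jaw": 0,"travel": [-0.5,-3.0,-2.3],"dr": [0,0,0.72]},
  ],
)

```text
t: 4.5
position: [0.5604, 0.0017, 0.212]
tcp_rot: [[0.516, 0.857, 0.0], [0.857, -0.516, -0.0], [-0.0, 0.0, -1.0]]
force: [0.4, -0.8, -1.9]
gripper_width: 0.176
finger_force: 58.9
```

```bash
python3 -c "
from st import *
show(); print(togo([.5449,-.0005,.21]),turn(down(.19-np.pi/2)))"
```

```text
t 4.5
q [0.1827, 0.344, -0.3462, 1.7616, 0.132, 1.0584, -0.7517]
position [0.5604, 0.0017, 0.212]
tcp_rot [[0.516, 0.8566, 0.0003], [0.8566, -0.516, -0.0002], [-0.0, 0.0004, -1.0]]
force [0.4406, -0.8307, -1.9435]
ft_torque [-0.0766, 0.114, -0.0024]
gripper_width 0.1759
finger_force 58.9306
[-0.3296 -0.4042  0.0669] [ 0.0004 -0.0001  0.8387]
```

Call:
carry_out(
  motion=[
    {"jaw": 0,"travel": [-0.1,-0.2,0],"dr": [0,0,0.12]},
    {"jaw": 0,"travel": [-0.2,-0.3,0],"dr": [0,0,0.24]},
    {"jaw": 0,"travel": [-0.3,-0.4,0],"dr": [0,0,0.36]},
    {"jaw": 0,"travel": [-0.3,-0.4,0],"dr": [0,0,0.48]},
    {"jaw": 0,"travel": [-0.3,-0.4,0],"dr": [0,0,0.6]},
    {"jaw": 0,"travel": [-0.3,-0.4,0],"dr": [0,0,0.72]},
    {"jaw": 0,"travel": [-0.3,-0.4,0],"dr": [0,0,0.82]},
    {"jaw": 0,"travel": [-0.3,-0.4,0],"dr": [0,0,0.82]},
  ],
)

```text
t: 5.17
position: [0.5461, 0.0005, 0.212]
tcp_rot: [[0.978, 0.209, 0.0], [0.209, -0.978, -0.0], [0.0, 0.0, -1.0]]
force: [0.0, 0.2, -1.5]
gripper_width: 0.178
finger_force: 59.0
```

```bash
python3 -c "
from st import *
from h import *
from cell import read_camera
show(); print(togo([.5449,-.0005,.21]),turn(down(.19-np.pi/2)))
c=read_camera('wrist'); cv2.imwrite('pics/w4.png',c['image'][:,:,::-1]); np.savez('w4.npz',**c)"
```

```text
t 5.1667
q [0.0727, 0.3061, -0.2018, 1.8027, 0.0706, 1.0396, -1.5161]
position [0.5461, 0.0005, 0.212]
tcp_rot [[0.9779, 0.2089, 0.0001], [0.2089, -0.9779, -0.0004], [0.0001, 0.0004, -1.0]]
force [0.0087, 0.2481, -1.534]
ft_torque [0.0301, 0.0891, -0.0136]
gripper_width 0.1779
finger_force 59.0087
[-0.0466  0.0249  0.0668] [ 0.0004 -0.0001  0.0205]
```

View pics/w4.png

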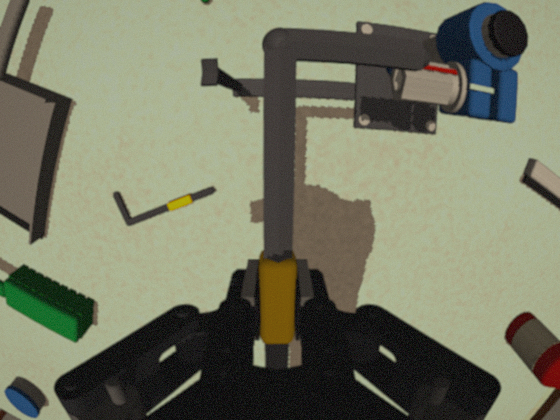

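The key is held level: bend at (278,43), short tip around (432,50) above the barrel (mouth around (392,83)), rest at (210,72). I'll check the positions of the tip and the mouth.

```bash
python3 -c "
from st import *
from h import *
c=dict(np.load('w4.npz'))
O=np.array([.6739,-.1076,0]);a=.189;X=np.array([np.cos(a),np.sin(a),0]);Y=np.array([-np.sin(a),np.cos(a),0])
def f(u,v,z):
    d=fray(c,u,v,z)-O; return np.round([d@X*1e3,d@Y*1e3],1)
z=.212+.017
for n,p in dict(bend=(278,43,z),tip=(433,51,z),short310=(310,44.5,z),short370=(370,48,z),mouthtop=(395,66,.175),mouthmid=(391,83,.16),mouthL=(392,98,.16),rest=(210,72,.16),fl1=(357,22,.008),fl2=(355,130,.008),fl3=(437,132,.008),fl4=(438,30,.008),hole1=(367,30,.008),hole2=(364,119,.008),hole3=(431,127,.008)).items(): print(n,f(*p))
g=c['image'].astype(int).sum(2)
for u in (310,340,360):
    col=np.nonzero((g[10:75,u]<270))[0]+10; print('short u',u,col.min(),col.max(),f(u,(col.min()+col.max())/2,z))
cv2.imwrite('pics/c4.png',cv2.resize(c['image'][0:150,190:540,::-1],None,fx=2.2,fy=2.2,interpolation=2))
"
```

```text
bend [  1.  132.7]
tip [ 4.3 69.2]
short310 [  0.9 120.5]
short370 [ 1.5 96.9]
mouthtop [ 4.1 66.5]
mouthmid [-4.6 63.3]
mouthL [-13.9  62.2]
rest [ -2.3 172.8]
fl1 [76.4 49.3]
fl2 [-43.8  47.9]
fl3 [-38.  -51.8]
fl4 [ 82.7 -48.1]
hole1 [68.4 38.1]
hole2 [-31.1  38.5]
hole3 [-33.  -43.3]
short u 310 30 60 [  0.7 120.5]
short u 340 32 62 [  0.7 108.9]
short u 360 22 74 [  1.1 100.9]
```

View pics/c4.png

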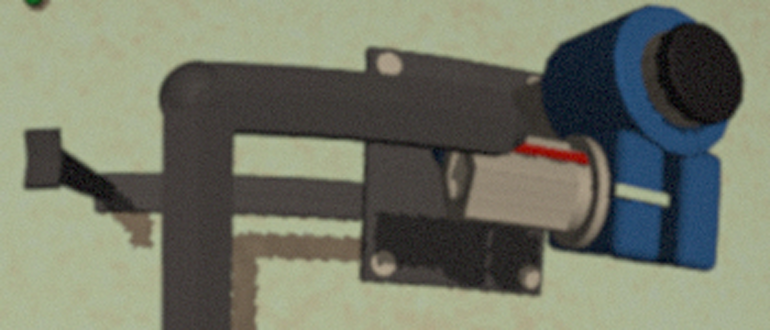

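Call:
carry_out(
  motion=[
    {"jaw": 0,"travel": [-0.02,0.02,0.3],"dr": [0,0,0.02]},
    {"jaw": 0,"travel": [-0.02,0.02,0.8],"dr": [0,0,0.02]},
    {"jaw": 0,"travel": [-0.02,0.02,1.3],"dr": [0,0,0.02]},
    {"jaw": 0,"travel": [-0.02,0.02,1.8],"dr": [0,0,0.02]},
    {"jaw": 0,"travel": [-0.02,0.02,2.2],"dr": [0,0,0.02]},
    {"jaw": 0,"travel": [-0.02,0.02,2.3],"dr": [0,0,0.02]},
    {"jaw": 0,"travel": [-0.02,0.02,2.3],"dr": [0,0,0.02]},
    {"jaw": 0,"travel": [-0.02,0.02,2.3],"dr": [0,0,0.02]},
  ],
)

```text
t: 5.88
position: [0.5457, 0.0004, 0.1432]
tcp_rot: [[0.981, 0.195, -0.0], [0.195, -0.981, 0.0], [-0.0, -0.0, -1.0]]
force: [0.8, -0.7, -2.3]
gripper_width: 0.175
finger_force: 58.9
```

```bash
python3 -c "
from st import *
from h import *
from cell import read_camera
show(); print(togo([.5449,-.0005,.143]),turn(down(.19-np.pi/2)))
c=read_camera('wrist'); np.savez('w5.npz',**c)
cv2.imwrite('pics/c5.png',cv2.resize(c['image'][0:150,190:540,::-1],None,fx=2.2,fy=2.2,interpolation=2))"
```

```text
t 5.8833
q [0.0643, 0.3819, -0.1946, 1.8764, 0.0926, 0.892, -1.5491]
position [0.5457, 0.0004, 0.1432]
tcp_rot [[0.9808, 0.1952, -0.0], [0.1952, -0.9808, 0.0001], [-0.0, -0.0001, -1.0]]
force [0.8013, -0.7241, -2.307]
ft_torque [0.0401, 0.042, -0.007]
gripper_width 0.1747
finger_force 58.9361
[-0.0305  0.0244  0.0079] [-0.0001  0.      0.0065]
```

View pics/c5.png

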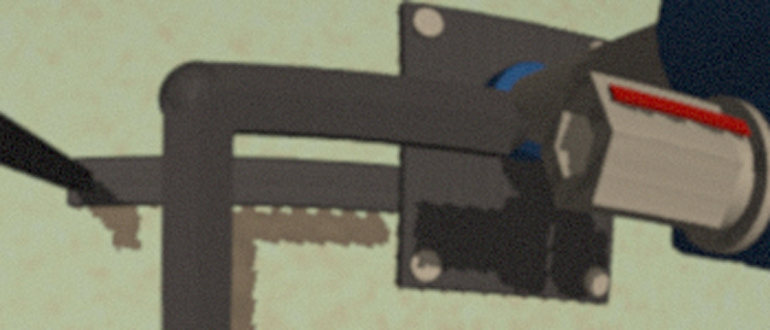

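The tip is around crop (525,120) and the socket around crop (577,147), with the hex hole visible. I'll compare both on the z=0.16 plane.

```bash
python3 -c "
from st import *
from h import *
c=dict(np.load('w5.npz'))
O=np.array([.6739,-.1076,0]);a=.189;X=np.array([np.cos(a),np.sin(a),0]);Y=np.array([-np.sin(a),np.cos(a),0])
def f(u,v,z):
    d=fray(c,190+u/2.2,v/2.2,z)-O; return np.round([d@X*1e3,d@Y*1e3],1)
for z in(.150,.16,.17): print(z,'socket',f(577,147,z),'left of face',f(553,145,z),'facetop',f(592,72,z),'facebot',f(598,207,z))
print('bend',f(200,93,.16))
g=cv2.GaussianBlur(c['image'],(3,3),0).astype(int).sum(2)
for u in (310,340,365,390,400,410,418,424,430):
    print(u, g[25:75:2,u].tolist())
K,R,t=c['camera_matrix'],c['R'],c['t']; print('cam clamp',((-t@R)-O)@np.stack([X,Y,[0,0,1]],1))
"
```

```text
0.15 socket [-0.6 52.3] left of face [-1.1 58.1] facetop [16.7 48.3] facebot [-12.6  46.6]
0.16 socket [-2.4 58.1] left of face [-2.9 63.5] facetop [13.6 54.4] facebot [-13.6  52.8]
0.17 socket [-4.2 63.9] left of face [-4.7 68.9] facetop [10.5 60.5] facebot [-14.5  59. ]
bend [  0.9 130. ]
310 [513, 488, 302, 186, 190, 188, 190, 190, 184, 181, 179, 180, 177, 184, 177, 184, 182, 139, 272, 487, 515, 508, 487, 340, 218]
340 [504, 499, 496, 325, 186, 192, 188, 186, 186, 189, 175, 176, 176, 178, 181, 180, 185, 176, 139, 310, 504, 515, 515, 486, 304]
365 [503, 506, 509, 498, 358, 198, 191, 189, 191, 192, 189, 186, 181, 181, 180, 181, 182, 183, 178, 140, 310, 494, 516, 518, 471]
390 [202, 196, 205, 197, 204, 202, 190, 190, 186, 185, 190, 186, 182, 182, 176, 181, 183, 179, 181, 182, 150, 116, 187, 201, 197]
400 [199, 202, 201, 201, 200, 203, 196, 188, 189, 193, 193, 190, 185, 181, 185, 182, 179, 181, 180, 182, 178, 127, 144, 195, 202]
410 [200, 201, 202, 198, 201, 190, 168, 160, 184, 188, 191, 189, 187, 180, 182, 179, 179, 184, 176, 179, 177, 175, 117, 158, 200]
418 [204, 202, 200, 174, 155, 209, 236, 245, 207, 189, 184, 187, 185, 184, 185, 179, 178, 178, 183, 184, 176, 180, 150, 116, 135]
424 [202, 198, 202, 240, 247, 242, 223, 194, 185, 186, 173, 165, 175, 180, 179, 181, 175, 170, 167, 149, 132, 115, 85, 97, 112]
430 [210, 205, 225, 235, 229, 198, 188, 187, 186, 175, 173, 170, 165, 158, 158, 169, 161, 161, 168, 158, 143, 144, 120, 99, 112]
cam clamp [-0.0256  0.1312  0.2865]
```

```bash
python3 -c "
from st import *
from h import *
O=np.array([.6739,-.1076,0]);a=.189;X=np.array([np.cos(a),np.sin(a),0]);Y=np.array([-np.sin(a),np.cos(a),0])
c=dict(np.load('w5.npz'))
for u,lo,hi in((310,29.5,60.5),(340,31.5,62.5),(365,33.5,64.5),(390,36,67),(400,37,68.5),(410,39,70.5),(424,55,55)):
    r=[]
    for v in(lo,(lo+hi)/2,hi):
        d=fray(c,u,v,.16)-O; r+= [round(d@X*1e3,1),round(d@Y*1e3,1)]
    print(u,r)
c=dict(np.load('w3.npz'))
for v,m in((90,279),(130,277.5),(170,277),(210,277.5)):
    d=fray(c,m,v,.16)-O; print('parked',d@X*1e3,d@Y*1e3)
"
```

```text
310 [np.float64(6.4), np.float64(118.9), np.float64(0.1), np.float64(118.9), np.float64(-6.2), np.float64(118.9)]
340 [np.float64(6.3), np.float64(107.3), np.float64(-0.1), np.float64(107.3), np.float64(-6.4), np.float64(107.3)]
365 [np.float64(6.4), np.float64(97.3), np.float64(-0.0), np.float64(97.3), np.float64(-6.4), np.float64(97.3)]
390 [np.float64(6.6), np.float64(86.9), np.float64(0.1), np.float64(86.9), np.float64(-6.4), np.float64(86.8)]
400 [np.float64(6.8), np.float64(82.5), np.float64(0.1), np.float64(82.6), np.float64(-6.5), np.float64(82.5)]
410 [np.float64(6.6), np.float64(78.1), np.float64(-0.2), np.float64(78.2), np.float64(-6.8), np.float64(78.1)]
424 [np.float64(0.6), np.float64(71.8), np.float64(0.6), np.float64(71.8), np.float64(0.6), np.float64(71.8)]
parked 1.2358622681538156 233.99717841639375
parked 0.6377816587622849 218.40473257772894
parked 0.41513413458144194 202.56680202121237
parked 0.5883584744360268 185.97336304001522
```

The key is aligned within about 0.5 mm. I'll insert gently.

Call:
carry_out(
  motion=[
    {"jaw": 0,"travel": [0.01,0.15,0],"dr": [0,0,0]},
    {"jaw": 0,"travel": [0.01,0.3,0],"dr": [0,0,0]},
    {"jaw": 0,"travel": [0.01,0.4,0],"dr": [0,0,0]},
    {"jaw": 0,"travel": [0.01,0.5,0],"dr": [0,0,0]},
    {"jaw": 0,"travel": [0.01,0.55,0],"dr": [0,0,0]},
    {"jaw": 0,"travel": [0.01,0.6,0],"dr": [0,0,0]},
    {"jaw": 0,"travel": [0.01,0.6,0],"dr": [0,0,0]},
  ],
)

```text
t: 6.52
position: [0.5492, -0.0174, 0.1432]
tcp_rot: [[0.981, 0.194, -0.0], [0.194, -0.981, -0.0], [-0.0, 0.0, -1.0]]
force: [-2.5, 0.0, -1.5]
gripper_width: 0.172
finger_force: 59.1
```

Call:
carry_out(
  motion=[
    {"jaw": 0,"travel": [0,0.1,0],"dr": [0,0,0]},
    {"jaw": 0,"travel": [0,0.2,0],"dr": [0,0,0]},
    {"jaw": 0,"travel": [0,0.3,0],"dr": [0,0,0]},
    {"jaw": 0,"travel": [0,0.3,0],"dr": [0,0,0]},
  ],
)

```text
t: 6.85
position: [0.5506, -0.0265, 0.143]
tcp_rot: [[0.981, 0.194, -0.001], [0.194, -0.981, -0.0], [-0.001, 0.0, -1.0]]
force: [-3.7, 0.4, -0.3]
gripper_width: 0.174
finger_force: 59.0
```

```bash
python3 -c "
from st import *
show(); s=monitor.read_state(); p=np.array(s['position']); O=np.array([.6739,-.1076,0]);a=.189
d=p-O; print('clamp',d@[np.cos(a),np.sin(a),0],d@[-np.sin(a),np.cos(a),0])"
```

```text
t 6.85
q [0.1051, 0.3905, -0.1846, 1.863, 0.0898, 0.8972, -1.4974]
position [0.5506, -0.0265, 0.143]
tcp_rot [[0.981, 0.1942, -0.0011], [0.1942, -0.981, -0.0003], [-0.0011, 0.0001, -1.0]]
force [-3.7355, 0.4163, -0.3492]
ft_torque [0.1424, 0.7655, -0.0207]
gripper_width 0.1739
finger_force 59.0235
clamp -0.10590340755586045 0.1027771104564411
```

Call:
carry_out(
  motion=[
    {"jaw": 0,"travel": [-0.03,0.0,0],"dr": [0,0,0]},
    {"jaw": 0,"travel": [-0.03,0.1,0],"dr": [0,0,0]},
    {"jaw": 0,"travel": [-0.03,0.2,0],"dr": [0,0,0]},
    {"jaw": 0,"travel": [-0.03,0.3,0],"dr": [0,0,0]},
    {"jaw": 0,"travel": [-0.03,0.4,0],"dr": [0,0,0]},
    {"jaw": 0,"travel": [-0.03,0.4,0],"dr": [0,0,0]},
  ],
)

```text
t: 7.35
position: [0.5528, -0.0389, 0.1432]
tcp_rot: [[0.981, 0.194, 0.0], [0.194, -0.981, -0.001], [0.0, 0.001, -1.0]]
force: [-1.6, 0.4, -1.5]
gripper_width: 0.173
finger_force: 59.0
```

Call:
carry_out(
  motion=[
    {"jaw": 0,"travel": [0,0.05,0],"dr": [0,0,0]},
    {"jaw": 0,"travel": [0,0.05,0],"dr": [0,0,0]},
  ],
)

```text
t: 7.52
position: [0.5529, -0.0397, 0.1432]
tcp_rot: [[0.981, 0.194, 0.0], [0.194, -0.981, -0.0], [0.0, 0.0, -1.0]]
force: [-1.2, 0.7, -1.4]
gripper_width: 0.176
finger_force: 59.0
```

Call:
carry_out(
  motion=[
    {"jaw": 0,"travel": [0,0.05,0],"dr": [0,0,0]},
    {"jaw": 0,"travel": [0,0.05,0],"dr": [0,0,0]},
  ],
)

```text
t: 7.68
position: [0.5531, -0.0409, 0.1432]
tcp_rot: [[0.981, 0.195, 0.0], [0.195, -0.981, -0.0], [0.0, 0.0, -1.0]]
force: [-2.5, 0.3, -0.7]
gripper_width: 0.176
finger_force: 58.9
```

Call:
carry_out(
  motion=[
    {"jaw": 0,"travel": [0,0.05,0],"dr": [0,0,0]},
    {"jaw": 0,"travel": [0,0.05,0],"dr": [0,0,0]},
  ],
)

```text
t: 7.85
position: [0.5534, -0.0424, 0.1432]
tcp_rot: [[0.981, 0.195, -0.0], [0.195, -0.981, -0.0], [-0.0, 0.0, -1.0]]
force: [-2.3, 0.6, -2.8]
gripper_width: 0.172
finger_force: 58.9
```

Call:
carry_out(
  motion=[
    {"jaw": 0,"travel": [0,0.05,0],"dr": [0,0,0]},
    {"jaw": 0,"travel": [0,0.05,0],"dr": [0,0,0]},
  ],
)

```text
t: 8.02
position: [0.5533, -0.0432, 0.143]
tcp_rot: [[0.981, 0.195, -0.001], [0.195, -0.981, 0.001], [-0.001, -0.001, -1.0]]
force: [-3.3, 2.7, -1.3]
gripper_width: 0.172
finger_force: 58.9
```

Call:
carry_out(
  motion=[
    {"jaw": 0,"travel": [0,0.05,0],"dr": [0,0,0]},
    {"jaw": 0,"travel": [0,0.05,0],"dr": [0,0,0]},
  ],
)

```text
t: 8.18
position: [0.5531, -0.0439, 0.1429]
tcp_rot: [[0.981, 0.196, -0.002], [0.196, -0.981, 0.001], [-0.002, -0.002, -1.0]]
force: [-5.1, 5.3, -1.2]
gripper_width: 0.173
finger_force: 59.0
```

Call:
carry_out(
  motion=[
    {"jaw": 0,"travel": [0,0.05,0],"dr": [0,0,0]},
    {"jaw": 0,"travel": [0,0.05,0],"dr": [0,0,0]},
  ],
)

```text
t: 8.35
position: [0.553, -0.045, 0.1428]
tcp_rot: [[0.98, 0.197, -0.003], [0.197, -0.98, 0.002], [-0.002, -0.002, -1.0]]
force: [-5.6, 6.2, -0.7]
gripper_width: 0.178
finger_force: 58.9
```

```bash
python3 -c "
from st import *
show(); s=monitor.read_state(); p=np.array(s['position']); O=np.array([.6739,-.1076,0]);a=.189
d=p-O; print('clamp',d@[np.cos(a),np.sin(a),0],d@[-np.sin(a),np.cos(a),0])"
```

```text
t 8.35
q [0.1355, 0.3969, -0.1798, 1.8533, 0.0863, 0.9016, -1.4571]
position [0.553, -0.045, 0.1428]
tcp_rot [[0.9804, 0.1968, -0.0026], [0.1968, -0.9804, 0.0015], [-0.0023, -0.002, -1.0]]
force [-5.6197, 6.2369, -0.6765]
ft_torque [1.131, 1.1789, 0.4308]
gripper_width 0.1784
finger_force 58.9374
clamp -0.10694625651849474 0.08416295068723499
```

The key has bottomed: the axial force rises at the expected depth. I'll ease the preload and start levering about the screw axis.

Call:
carry_out(
  motion=[
    {"jaw": 0,"travel": [-0.04,-0.06,0],"dr": [0,0,0]},
    {"jaw": 0,"travel": [-0.04,-0.06,0],"dr": [0,0,0]},
    {"jaw": 0,"travel": [-0.007,-0.06,0.177],"dr": [0,0.05,0]},
    {"jaw": 0,"travel": [0.034,-0.06,0.352],"dr": [0,0.1,0]},
    {"jaw": 0,"travel": [0.085,-0.06,0.524],"dr": [0,0.15,0]},
    {"jaw": 0,"travel": [0.143,-0.06,0.694],"dr": [0,0.2,0]},
    {"jaw": 0,"travel": [0.143,-0.06,0.694],"dr": [0,0.2,0]},
  ],
)

```text
t: 8.93
position: [0.558, -0.0438, 0.1224]
tcp_rot: [[0.961, 0.196, 0.198], [0.192, -0.981, 0.039], [0.202, 0.0, -0.979]]
force: [-0.8, 5.6, 0.7]
gripper_width: 0.174
finger_force: 59.4
```

```bash
cat > lev.py <<'E'
from st import *
s=monitor.read_state(); p=np.array(s['position']);R=np.array(s['tcp_rot']); a=.19
X=np.array([np.cos(a),np.sin(a),0]);Y=np.array([-np.sin(a),np.cos(a),0]);B=np.array([.6739,-.1076,0])+.087*Y+[0,0,.16]
F=np.array(s['force'])+[0,0,2.0];M=np.array(s['ft_torque'])
d=p-B
tool=np.arctan2(R[:,2]@X,-R[:,2][2])
print('t',s['t'],'tool angle',tool,'F clamp',F@X,F@Y,F[2],'M.y',M@Y,'tau r x F',np.cross(d,F)@Y,'sum',(np.cross(d,F)+M)@Y)
print('bend from tool',(p+R@[.1065,0,-.017]-B)@np.stack([X,Y,[0,0,1]],1)*1e3,'q',np.array(s['q']))
E
python3 lev.py
```

```text
t 8.9333 tool angle 0.20321630046749006 F clamp 0.28364371630448426 5.638872810762665 2.6892108420908354 M.y 0.29569264501416676 tau r x F 0.26306411385624595 sum 0.5587567588704128
bend from tool [-0.9172 -1.7944  0.5028] q [ 0.1902  0.3405 -0.2076  2.0252  0.0537  0.5838 -1.4147]
```

The tilt uses up joint 6's range (0.58 left, limit 0.13), so I'll re-grip with the tool tilted the other way about the sleeve.

Call:
carry_out(
  motion=[
    {"jaw": 36,"travel": [0,0,0],"dr": [0,0,0]},
    {"jaw": 36,"travel": [0,0,0],"dr": [0,0,0]},
    {"jaw": 36,"travel": [0,0,0],"dr": [0,0,0]},
    {"jaw": 36,"travel": [-0.066,0,-0.01],"dr": [0,-0.11,0]},
    {"jaw": 36,"travel": [-0.135,0,-0.02],"dr": [0,-0.22,0]},
    {"jaw": 36,"travel": [-0.2,0,-0.035],"dr": [0,-0.33,0]},
    {"jaw": 36,"travel": [-0.265,0,-0.06],"dr": [0,-0.44,0]},
    {"jaw": 36,"travel": [-0.33,0,-0.093],"dr": [0,-0.55,0]},
  ],
)

```text
t: 9.6
position: [0.5493, -0.0467, 0.1245]
tcp_rot: [[0.921, 0.194, -0.339], [0.181, -0.981, -0.069], [-0.346, 0.002, -0.938]]
force: [0.6, 0.1, -0.1]
gripper_width: 0.42
finger_force: 0.0
```

```bash
python3 lev.py; python3 -c "
from st import *
from h import *
from cell import read_camera
c=read_camera('wrist'); np.savez('w6.npz',**c); cv2.imwrite('pics/w6.png',c['image'][:,:,::-1]); show()"
```

```text
t 9.6 tool angle -0.35328944581730365 F clamp 0.6281209674288413 0.013414503185203935 1.9071579078076006 M.y -0.3984148659216561 tau r x F 0.18914186833050678 sum -0.20927299759114928
bend from tool [ -5.0736  -3.1599 -56.4288] q [ 0.0511  0.6099 -0.1324  1.5974  0.1249  1.2927 -1.5032]
t 9.65
q [0.0488, 0.6198, -0.1329, 1.5905, 0.1252, 1.3008, -1.5034]
position [0.5493, -0.0454, 0.1217]
tcp_rot [[0.9164, 0.1955, -0.3493], [0.1827, -0.9807, -0.0695], [-0.3561, -0.0001, -0.9344]]
force [2.2939, 0.8678, 0.9706]
ft_torque [0.1411, -0.5062, -0.0412]
gripper_width 0.4208
finger_force 0.0
```

View pics/w6.png

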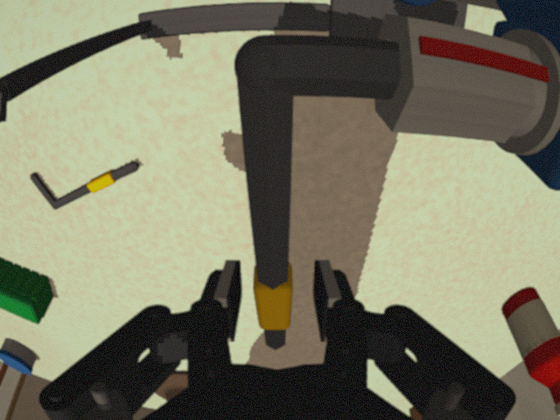

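The short arm is home in the barrel (about 28 mm of it shows, bend (265,65) to mouth (392,70)), and the sleeve (273,295) sits between the open pads. I'll shift slightly and re-grip.

Call:
carry_out(
  motion=[
    {"jaw": 36,"travel": [0,-0.03,0],"dr": [0,0,0]},
    {"jaw": 36,"travel": [0,-0.03,0],"dr": [0,0,0]},
  ],
)

```text
t: 9.82
position: [0.5482, -0.0452, 0.1223]
tcp_rot: [[0.922, 0.195, -0.335], [0.183, -0.981, -0.067], [-0.341, 0.0, -0.94]]
force: [-0.2, -0.2, -0.4]
gripper_width: 0.422
finger_force: 0.0
```

```bash
python3 lev.py; python3 -c "
from st import *
show()"|grep -E 'force|torq'
```

```text
t 9.8167 tool angle -0.34845858130401264 F clamp -0.2265620196895423 -0.11753757369345091 1.5696072653694872 M.y -0.38188557716258864 tau r x F 0.18378470945485145 sum -0.19810086770773716
bend from tool [ -5.752   -1.323  -58.0435] q [ 0.0511  0.6078 -0.134   1.6056  0.1237  1.2821 -1.5036]
force [-0.2003, -0.1582, -0.4304]
ft_torque [0.093, -0.371, 0.0343]
finger_force 0.0
```

Call:
carry_out(
  motion=[
    {"jaw": 0,"travel": [0,0,0],"dr": [0,0,0]},
    {"jaw": 0,"travel": [0,0,0],"dr": [0,0,0]},
    {"jaw": 0,"travel": [0,0,0],"dr": [0,0,0]},
    {"jaw": 0,"travel": [0,0,0],"dr": [0,0,0]},
    {"jaw": 0,"travel": [0,0,0],"dr": [0,0,0]},
  ],
)

```text
t: 10.23
position: [0.5477, -0.0451, 0.1239]
tcp_rot: [[0.922, 0.195, -0.335], [0.183, -0.981, -0.066], [-0.342, -0.0, -0.94]]
force: [-1.7, 2.7, 1.6]
gripper_width: 0.178
finger_force: 60.2
```

```bash
python3 lev.py; python3 -c "
from st import *
show()"|grep -E 'force|torq'
```

```text
t 10.2333 tool angle -0.3488212174679639 F clamp -1.148156969450596 2.9904253237513263 3.6143233989421057 M.y -0.27938401189088197 tau r x F 0.44663910734543755 sum 0.16725509545455558
bend from tool [ -6.2086  -1.1761 -56.5363] q [ 0.0516  0.6057 -0.1346  1.6054  0.1235  1.2848 -1.5035]
force [-1.6923, 2.7198, 1.6143]
ft_torque [0.3606, -0.2152, 0.0136]
finger_force 60.1542
```

The sensor's moment bias tracks the tilt (about 1.1·sin tilt), so I'll account for that. Now I'll lever on in arcs about the bend.

Call:
carry_out(
  motion=[
    {"jaw": 0,"travel": [0.125,-0.02,0.15],"dr": [0,0.05,0]},
    {"jaw": 0,"travel": [0.258,-0.02,0.294],"dr": [0,0.1,0]},
    {"jaw": 0,"travel": [0.397,-0.02,0.43],"dr": [0,0.15,0]},
    {"jaw": 0,"travel": [0.543,-0.02,0.56],"dr": [0,0.2,0]},
    {"jaw": 0,"travel": [0.543,-0.02,0.56],"dr": [0,0.2,0]},
  ],
)

```text
t: 10.65
position: [0.557, -0.0433, 0.1026]
tcp_rot: [[0.971, 0.194, -0.142], [0.192, -0.981, -0.029], [-0.145, 0.001, -0.989]]
force: [-1.2, 1.8, 4.2]
gripper_width: 0.174
finger_force: 60.5
```

```bash
cat >> lev.py <<'E'
g=p-R[:,2]*.019-B
print('LEVER',np.arctan2(-g[2],-(g@X)),'len',np.hypot(g@X,g[2]),'TAU',(np.cross(d,F)+M)@Y-1.1*np.sin(tool))
E
python3 lev.py
```

```text
t 10.65 tool angle -0.1454784920956771 F clamp -0.7957842828129362 2.022346806263697 6.154063685276488 M.y -0.004397084617349562 tau r x F 0.677361667909598 sum 0.6729645832922484
bend from tool [  5.1874  -1.2467 -55.9756] q [ 0.0883  0.5264 -0.155   1.7609  0.1174  1.0071 -1.4974]
LEVER 0.3683554893747699 len 0.10707902388382909 TAU 0.8324270555887778
```

Call:
carry_out(
  motion=[
    {"jaw": 0,"travel": [0.125,-0.01,0.15],"dr": [0,0.05,0]},
    {"jaw": 0,"travel": [0.258,-0.01,0.294],"dr": [0,0.1,0]},
    {"jaw": 0,"travel": [0.397,-0.01,0.43],"dr": [0,0.15,0]},
    {"jaw": 0,"travel": [0.543,-0.01,0.56],"dr": [0,0.2,0]},
    {"jaw": 0,"travel": [0.543,-0.01,0.56],"dr": [0,0.2,0]},
  ],
)

```text
t: 11.07
position: [0.5704, -0.0407, 0.0835]
tcp_rot: [[0.98, 0.194, 0.053], [0.194, -0.981, 0.009], [0.054, 0.001, -0.999]]
force: [-1.9, 1.3, 5.8]
gripper_width: 0.181
finger_force: 60.8
```

```bash
sed -i 's/+\[0,0,2.0\]//' lev.py; python3 lev.py
```

```text
t 11.0667 tool angle 0.054212895661433336 F clamp -1.6001311344514295 1.6711608622588505 5.799276073343263 M.y 0.2574817356582857 tau r x F 0.6385782028454559 sum 0.8960599385037414
bend from tool [ 16.4173  -1.1649 -53.7616] q [ 0.1277  0.4727 -0.1758  1.9061  0.1092  0.7182 -1.4832]
LEVER 0.5686322162468895 len 0.10684684138327549 TAU 0.8364549601737956
```

Call:
carry_out(
  motion=[
    {"jaw": 0,"travel": [0.125,-0.01,0.15],"dr": [0,0.05,0]},
    {"jaw": 0,"travel": [0.258,-0.01,0.294],"dr": [0,0.1,0]},
    {"jaw": 0,"travel": [0.258,-0.01,0.294],"dr": [0,0.1,0]},
  ],
)

```text
t: 11.32
position: [0.5784, -0.039, 0.075]
tcp_rot: [[0.969, 0.193, 0.151], [0.191, -0.981, 0.028], [0.153, 0.001, -0.988]]
force: [-3.2, 0.0, 6.0]
gripper_width: 0.177
finger_force: 61.0
```

```bash
python3 lev.py
```

```text
t 11.3167 tool angle 0.15402868498633257 F clamp -3.133237731960468 0.6226498606630142 5.978528107236131 M.y 0.2380048454095274 tau r x F 0.7495701203686934 sum 0.9875749657782208
bend from tool [ 21.8199  -1.1177 -51.9009] q [ 0.1488  0.457  -0.1873  1.9749  0.1041  0.567  -1.4731]
LEVER 0.6695003157443856 len 0.10677404901059863 TAU 0.8188125739765254
```

Call:
carry_out(
  motion=[
    {"jaw": 0,"travel": [0.062,0,0.075],"dr": [0,0.025,0]},
    {"jaw": 0,"travel": [0.125,0,0.15],"dr": [0,0.05,0]},
    {"jaw": 0,"travel": [0.125,0,0.15],"dr": [0,0.05,0]},
  ],
)

```text
t: 11.57
position: [0.5827, -0.0381, 0.0712]
tcp_rot: [[0.961, 0.194, 0.197], [0.19, -0.981, 0.038], [0.201, 0.001, -0.98]]
force: [-3.3, -0.1, 7.3]
gripper_width: 0.179
finger_force: 61.1
```

```bash
python3 lev.py
```

```text
t 11.5667 tool angle 0.20235385881054896 F clamp -3.2289160448832255 0.5495773606787238 7.2982654465937555 M.y 0.3353281990626043 tau r x F 0.8444179128681129 sum 1.179746111930717
bend from tool [ 24.507   -1.0426 -50.7703] q [ 0.1599  0.4526 -0.1939  2.0066  0.1015  0.4925 -1.4671]
LEVER 0.7189817410444455 len 0.10660886544953496 TAU 0.9586728236317489
```

Call:
carry_out(
  motion=[
    {"jaw": 0,"travel": [0.073,0,0.09],"dr": [0,0.03,0]},
    {"jaw": 0,"travel": [0.073,0,0.09],"dr": [0,0.03,0]},
  ],
)

```text
t: 11.73
position: [0.5854, -0.0376, 0.0689]
tcp_rot: [[0.955, 0.194, 0.226], [0.189, -0.981, 0.043], [0.23, 0.001, -0.973]]
force: [-2.7, 0.1, 6.6]
gripper_width: 0.176
finger_force: 61.1
```

```bash
python3 lev.py
```

```text
t 11.7333 tool angle 0.23248537867403835 F clamp -2.588656600237862 0.6118932305199554 6.644897080723861 M.y 0.3590160160365751 tau r x F 0.7250669711734034 sum 1.0840829872099784
bend from tool [ 26.073   -1.0155 -49.976 ] q [ 0.1671  0.4508 -0.1983  2.0261  0.0998  0.4454 -1.4631]
LEVER 0.7491919662787749 len 0.10655166122228656 TAU 0.8306465659310922
```

Call:
carry_out(
  motion=[
    {"jaw": 0,"travel": [0.049,0,0.06],"dr": [0,0.02,0]},
    {"jaw": 0,"travel": [0.049,0,0.06],"dr": [0,0.02,0]},
  ],
)

```text
t: 11.9
position: [0.5872, -0.0372, 0.0675]
tcp_rot: [[0.95, 0.194, 0.245], [0.188, -0.981, 0.047], [0.249, 0.001, -0.968]]
force: [-4.3, -0.4, 6.6]
gripper_width: 0.175
finger_force: 61.1
```

```bash
python3 lev.py
```

```text
t 11.9 tool angle 0.25182087934253156 F clamp -4.2978356080142595 0.38380339132779334 6.619448525384274 M.y 0.38950869896650875 tau r x F 0.8730597986113819 sum 1.2625684975778908
bend from tool [ 27.0393  -0.9435 -49.4551] q [ 0.1719  0.4501 -0.2014  2.0385  0.0987  0.4149 -1.4603]
LEVER 0.7685100317607325 len 0.1065429086210141 TAU 0.9884838947565924
```

Call:
carry_out(
  motion=[
    {"jaw": 0,"travel": [0.073,0,0.09],"dr": [0,0.03,0]},
    {"jaw": 0,"travel": [0.073,0,0.09],"dr": [0,0.03,0]},
  ],
)

```text
t: 12.07
position: [0.59, -0.0367, 0.0654]
tcp_rot: [[0.942, 0.194, 0.274], [0.186, -0.981, 0.053], [0.279, 0.001, -0.96]]
force: [-3.7, -0.1, 7.2]
gripper_width: 0.179
finger_force: 61.2
```

```bash
python3 lev.py
```

```text
t 12.0667 tool angle 0.28246865496841295 F clamp -3.6420612393344225 0.6365538621597459 7.183376464093788 M.y 0.31408061615962113 tau r x F 0.8401870247227897 sum 1.1542676408824109
bend from tool [ 28.5238  -0.9985 -48.5565] q [ 0.1797  0.4497 -0.2063  2.0578  0.0972  0.3662 -1.4559]
LEVER 0.7987287002915562 len 0.10652225528219737 TAU 0.8476675907015455
```

Call:
carry_out(
  motion=[
    {"jaw": 0,"travel": [0.049,0,0.06],"dr": [0,0.02,0]},
    {"jaw": 0,"travel": [0.049,0,0.06],"dr": [0,0.02,0]},
  ],
)

```text
t: 12.23
position: [0.5917, -0.0363, 0.0642]
tcp_rot: [[0.937, 0.194, 0.292], [0.185, -0.981, 0.056], [0.297, 0.001, -0.955]]
force: [-4.9, -0.5, 7.8]
gripper_width: 0.176
finger_force: 61.4
```

```bash
python3 lev.py;  python3 -c "
from h import *
from cell import read_camera
c=read_camera('wrist'); np.savez('w7.npz',**c)
cv2.imwrite('pics/c7.png',cv2.resize(c['image'][0:200,200:560,::-1],None,fx=2.2,fy=2.2,interpolation=2))"
```

```text
t 12.2333 tool angle 0.30171023741697695 F clamp -4.89927117264073 0.3890464151511696 7.7680464858886396 M.y 0.5981020587722012 tau r x F 0.991764684928299 sum 1.5898667437005003
bend from tool [ 29.3989  -0.9744 -47.9437] q [ 0.1849  0.4498 -0.2098  2.0699  0.0963  0.3355 -1.4531]
LEVER 0.8172488667548095 len 0.10651896894079406 TAU 1.2629977552224139
```

View pics/c7.png

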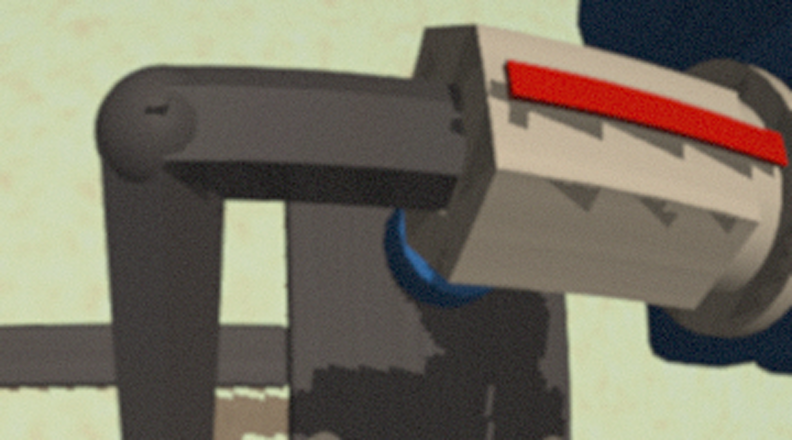

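The red line runs from crop (510,78) to (780,148), on top of the barrel, and the short arm is still fully in. I'll check whether the line is on the vertical plane.

```bash
python3 -c "
from h import *
c=dict(np.load('w7.npz')); im=c['image']; h=cv2.cvtColor(im,cv2.COLOR_RGB2HSV)
m=((h[...,0]<6)|(h[...,0]>174))&(h[...,1]>170)&(h[...,2]>90); m[100:]=0; m[:,:400]=0
O=np.array([.6739,-.1076,0]);a=.19;X=np.array([np.cos(a),np.sin(a),0]);Y=np.array([-np.sin(a),np.cos(a),0])
for u in range(435,556,20):
    v=np.nonzero(m[:,u])[0].mean()
    for z in(.175,):
        d=fray(c,u,v,z)-O; print(u,v,z,d@X*1e3,d@Y*1e3)
"; python3 lev.py
```

```text
435 36.0 0.175 -1.0481013214266737 57.18076550113681
455 40.0 0.175 -1.042000659991729 52.72130441818847
475 44.0 0.175 -0.9104087380180714 47.9075307263651
495 49.5 0.175 -1.0100449674378542 42.740630118575055
515 55.5 0.175 -1.0997983490497532 37.07434786413992
535 61.5 0.175 -1.0413368002171812 30.73884818479189
555 68.0 0.175 -0.946548585852192 23.588771931888523
t 12.2833 tool angle 0.30093271115754927 F clamp -5.034801737097139 0.26389526688736864 7.13820000756304 M.y 0.5712628688602703 tau r x F 0.9624662096459893 sum 1.5337290785062598
bend from tool [ 29.3789  -0.9233 -47.9506] q [ 0.1847  0.4498 -0.2098  2.0693  0.0963  0.3368 -1.4532]
LEVER 0.8164876425254605 len 0.10649544770903632 TAU 1.2076768344163162
```

The screw is at its stop: the red line is vertical within calibration and the torque has stepped up. One small nip more, then a short hold.

Call:
carry_out(
  motion=[
    {"jaw": 0,"travel": [0.025,0,0.03],"dr": [0,0.01,0]},
    {"jaw": 0,"travel": [0.025,0,0.03],"dr": [0,0.01,0]},
    {"jaw": 0,"travel": [0.025,0,0.03],"dr": [0,0.01,0]},
  ],
)

```text
t: 12.53
position: [0.5925, -0.0361, 0.0637]
tcp_rot: [[0.934, 0.194, 0.3], [0.185, -0.981, 0.058], [0.306, 0.001, -0.952]]
force: [-4.9, -0.2, 8.9]
gripper_width: 0.176
finger_force: 61.5
```

```bash
python3 lev.py
```

```text
t 12.5333 tool angle 0.3104901300180718 F clamp -4.876143515101655 0.7127560609654094 8.915050199145934 M.y 0.6088301023200203 tau r x F 1.061677656653501 sum 1.6705077589735213
bend from tool [ 29.8166  -0.9447 -47.6122] q [ 0.1873  0.45   -0.2115  2.0752  0.0959  0.3215 -1.4518]
LEVER 0.8255589011800769 len 0.10646783949809015 TAU 1.334429855215389
```

Call:
carry_out(
  motion=[
    {"jaw": 0,"travel": [0,0,0],"dr": [0,0,0]},
    {"jaw": 0,"travel": [0,0,0],"dr": [0,0,0]},
    {"jaw": 0,"travel": [0,0,0],"dr": [0,0,0]},
    {"jaw": 0,"travel": [-0.06,0,-0.078],"dr": [0,-0.025,0]},
    {"jaw": 0,"travel": [-0.095,0,-0.125],"dr": [0,-0.04,0]},
    {"jaw": 0,"travel": [-0.095,0,-0.125],"dr": [0,-0.04,0]},
  ],
)

```text
t: 13.03
position: [0.5889, -0.0367, 0.0663]
tcp_rot: [[0.946, 0.194, 0.262], [0.187, -0.981, 0.051], [0.266, 0.001, -0.964]]
force: [-4.8, -1.0, 5.8]
gripper_width: 0.173
finger_force: 61.0
```

```bash
python3 lev.py
```

```text
t 13.0333 tool angle 0.26965128066650007 F clamp -4.887985402071842 -0.04636958014041262 5.829545478422109 M.y 0.44831291430770037 tau r x F 0.8667409023401456 sum 1.315053816647846
bend from tool [ 28.0286  -0.7907 -48.9694] q [ 0.1762  0.4499 -0.2043  2.0496  0.0974  0.3867 -1.4576]
LEVER 0.7871129869752593 len 0.10646708198447308 TAU 1.0220189482214863
```

To calibrate the torque reading, I'll back off into the free play while still holding the key, read the zero, then re-nip.

Call:
carry_out(
  motion=[
    {"jaw": 0,"travel": [-0.162,0,-0.22],"dr": [0,-0.07,0]},
    {"jaw": 0,"travel": [-0.309,0,-0.451],"dr": [0,-0.14,0]},
    {"jaw": 0,"travel": [-0.309,0,-0.451],"dr": [0,-0.14,0]},
    {"jaw": 0,"travel": [-0.309,0,-0.451],"dr": [0,-0.14,0]},
  ],
)

```text
t: 13.37
position: [0.5772, -0.0386, 0.076]
tcp_rot: [[0.972, 0.194, 0.13], [0.193, -0.981, 0.025], [0.132, 0.001, -0.991]]
force: [0.2, -1.3, 2.9]
gripper_width: 0.177
finger_force: 60.5
```

```bash
python3 lev.py
```

```text
t 13.3667 tool angle 0.13251245437762754 F clamp -0.07452262013240239 -1.2666338471064729 2.9149273381242593 M.y -0.24773877097529112 tau r x F 0.24511957409058274 sum -0.0026191968847083776
bend from tool [ 21.3753  -0.4169 -53.0895] q [ 0.1422  0.4615 -0.1836  1.9595  0.1039  0.599  -1.4746]
LEVER 0.6572840962163704 len 0.10667998701687227 TAU -0.14795668023780978
```

Call:
carry_out(
  motion=[
    {"jaw": 0,"travel": [-0.111,0,-0.158],"dr": [0,-0.05,0]},
    {"jaw": 0,"travel": [-0.111,0,-0.158],"dr": [0,-0.05,0]},
    {"jaw": 0,"travel": [-0.111,0,-0.158],"dr": [0,-0.05,0]},
  ],
)

```text
t: 13.62
position: [0.5733, -0.0393, 0.08]
tcp_rot: [[0.978, 0.194, 0.081], [0.194, -0.981, 0.016], [0.083, 0.0, -0.997]]
force: [-1.0, -1.0, 1.7]
gripper_width: 0.177
finger_force: 60.4
```

```bash
python3 lev.py
```

```text
t 13.6167 tool angle 0.08306176980140964 F clamp -1.1584740615626943 -0.8356858372962824 1.7179596197537108 M.y -0.23694101672660475 tau r x F 0.2403314899251156 sum 0.0033904731985108503
bend from tool [ 18.7827  -0.3587 -54.2361] q [ 0.1316  0.4695 -0.1778  1.9254  0.1064  0.6736 -1.4798]
LEVER 0.6093343585026895 len 0.10672112379494239 TAU -0.08787244798594267
```

```bash
python3 -c "
from h import *
from cell import read_camera
c=read_camera('wrist'); np.savez('w8.npz',**c)
from scipy.optimize import brentq
O=np.array([.6739,-.1076,0]);a=.19;X=np.array([np.cos(a),np.sin(a),0]);Y=np.array([-np.sin(a),np.cos(a),0])
for n in('w5','w6','w7','w8'):
    c=dict(np.load(n+'.npz')); im=c['image']; h=cv2.cvtColor(im,cv2.COLOR_RGB2HSV)
    m=((h[...,0]<6)|(h[...,0]>174))&(h[...,1]>150)&(h[...,2]>70); m[110:]=0; m[:,:380]=0
    us=np.nonzero(m.any(0))[0]; r=[]
    for u in us[4:-4]:
        v=np.nonzero(m[:,u])[0].mean()
        g=lambda b:(fray(c,u,v,.16+.015*np.cos(b))-O)@X-.015*np.sin(b)
        b=brentq(g,-.9,1.2); r.append([b,(fray(c,u,v,.16+.015*np.cos(b))-O)@Y*1e3])
    r=np.array(r); print(n,len(us),us.min(),us.max(),'angle',np.median(r[:,0]),r[:,0].std(),'y',r[:,1].min(),r[:,1].max())
"; python3 lev.py
```

```text
w5 64 467 530 angle 0.4559547942977773 0.01270313643164032 y 26.58447196041468 56.94182709261986
w6 130 420 549 angle 0.4730380542842465 0.0046311320620776916 y 25.440611106460302 57.74975546088109
w7 128 430 557 angle -0.06836433198180009 0.004563681452715854 y 24.28689260735413 57.36616457545788
w8 123 437 559 angle -0.08431111644475119 0.003443327478986258 y 25.72276552422181 57.292294244208016
t 13.6667 tool angle 0.08308666874245438 F clamp -0.3638908730975275 0.46140470711061576 3.0826893121737737 M.y -0.2710400437112505 tau r x F 0.29425926670305724 sum 0.02321922299180669
bend from tool [ 18.7083  -0.3697 -54.2214] q [ 0.1317  0.4694 -0.1778  1.9256  0.1064  0.6736 -1.4797]
LEVER 0.6088446053596016 len 0.10677507389477113 TAU -0.06807099257249753
```

The red line moved 0.557 rad and is now vertical, and the zero-checked torque gives a nip of about 1.1 N·m, so the screw is home. I'll release and back off.

Call:
carry_out(
  motion=[
    {"jaw": 40,"travel": [0,0,0],"dr": [0,0,0]},
    {"jaw": 40,"travel": [0,0,0],"dr": [0,0,0]},
    {"jaw": 40,"travel": [0,0,0],"dr": [0,0,0]},
    {"jaw": 40,"travel": [0,0,0],"dr": [0,0,0]},
    {"jaw": 40,"travel": [0,0,-1],"dr": [0,0,0]},
    {"jaw": 40,"travel": [-0.5,0,-2.3],"dr": [0,0,0]},
    {"jaw": 40,"travel": [-1,0,-3.6],"dr": [0,0,0]},
    {"jaw": 40,"travel": [-1,0,-5],"dr": [0,0,0]},
  ],
)

```text
t: 14.33
position: [0.5284, -0.0477, 0.227]
tcp_rot: [[0.978, 0.194, 0.074], [0.194, -0.981, 0.015], [0.076, -0.001, -0.997]]
force: [1.6, -0.2, 0.3]
gripper_width: 0.471
finger_force: 0.0
```

Call:
carry_out(
  motion=[
    {"jaw": 40,"travel": [-1,0,0],"dr": [0,0,0]},
    {"jaw": 40,"travel": [-1,0,0],"dr": [0,0,0]},
    {"jaw": 40,"travel": [-1,0,0],"dr": [0,0,0]},
  ],
)

```text
t: 14.58
position: [0.5017, -0.0535, 0.2253]
tcp_rot: [[0.978, 0.194, 0.08], [0.193, -0.981, 0.015], [0.082, 0.001, -0.997]]
force: [0.0, -0.7, 0.9]
gripper_width: 0.468
finger_force: 0.0
```

```bash
python3 -c "
from h import *
from cell import read_camera
c=read_camera('wrist'); s=read_camera('scene')
a=c['image'][:300,:,::-1]; b=cv2.resize(s['image'][140:300,160:360,::-1],(375,300))
cv2.imwrite('pics/f.png',cv2.resize(np.hstack([a,b]),(800,257)))"; python3 lev.py
```

```text
t 14.6833 tool angle 0.08063794275157438 F clamp -0.11640910022245765 1.190705921298037 0.3145897299867297 M.y -0.0012267982790287032 tau r x F 0.04213969775579167 sum 0.040912899476762965
bend from tool [-53.021   -0.3515  89.9835] q [ 0.2038  0.1807 -0.2073  1.9389  0.0263  0.9468 -1.3882]
LEVER -0.4822054470327504 len 0.17984062397485345 TAU -0.04769273861987647
```

View pics/f.png

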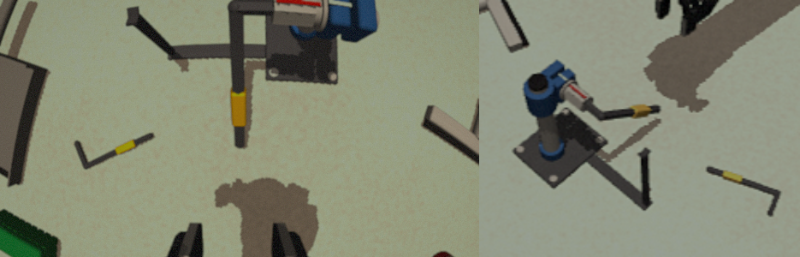

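The key sits in the screw by its short arm with the lever hanging down. The red line is on top, the gripper is clear, and the other things are where they were. I'll hand in.

```bash
python3 -c "
from cell import order
print(order.sign_off())"
```

```text
the job is handed in; nothing more can be done
None
```

The job is handed in: I flipped the key, seated its short arm fully in the screw, tightened to the stop and nipped it there at about 1.1 N·m by my force estimate, then let go with the key left in the screw and the other things on the shelf untouched.

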